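Hang the lipped parts bin on the louvered rail and slide it to the stop

ROBOT

A 6-joint arm with a two-finger parallel gripper is mounted at the origin on the work surface. World frame = base frame: x ahead of the robot, y to its left, z up, the work surface at z = 0. Lengths are in m, angles in rad, forces in N, time in s.
With the tool pointing down it reaches from about 0.35 to 0.8 m from the base axis. Payload 7.3 kg.
Tool frame: the origin (TCP) lies between the finger pads; the fingertips stand 25 mm ahead of it and the grasp point (between the pads) lies 6 mm ahead of it (r.tip_extent is the distance from the TCP to the fingertips, in m); z points along the fingers, y is the line along which they close (so a half turn about z gives the same grasp; the last joint's range is limited). The gripper opens to 85 mm and grips with 20 to 120 N. Pads are 22 mm wide; open, the fingers measure 114 mm over their backs; the gripper's body (76 mm by 85 mm) begins 54 mm behind the grasp point. The pads swing forward as they close: fully open they stand 13 mm farther back than shut.
Start: joints at [1.049, 0.342, 1.524, -0, 1.275, -0.146], TCP at [0.193, 0.488, 0.256] pointing down, gripper open.
Joint ranges: [-2.53, 2.53], [-0.77, 2.02], [0.04, 2.7], [-1, 4.14], [0.28, 2.66], [-3.11, 3.11]. Speed limits (rad/s): [2.57, 2.57, 3.14, 3.14, 3.14, 3.14].

INTERFACE

Orientations are given as a unit quaternion [x, y, z, w].
In Python, from workcell import r, command_gripper, optics gives the robot as it stands. The module is installed in compiled form; this text tells all that it offers. Calls block until the motion is done:
- r.reach(position, orientation): joint-space move of the TCP to a pose.
- r.move_straight(position, orientation=None, speed=0.15, max_force=None): straight line of the TCP; orientation=None keeps the orientation; speed is the mean speed in m/s. With max_force (N) it stops when the force on the tool has changed by that much, and returns True; else False.
- r.movej(angles): joint-space move.
- command_gripper(opening, force=None): finger opening in m; force is the grip in N (None keeps the last); returns when the fingers have stopped.
- r.hold(seconds).
- r.solve_ik(position, orientation): joint angles nearest the present ones, or None.
- r.read_state(): the state.
- optics.get_image(name): name is "scene" or "side" or "wrist"; returns (picture, depth): 384x512x3 uint8, red, green, blue; 384x512 float32, m along the optical axis (not along the pixel's ray), 0 where there is no reading.
- optics.camera_model(name): a dict with "K" (3x3 intrinsics, pixels), "R" (3x3) and "t" (3): a world point X has camera coordinates R X + t; the wrist camera has in their place "tool_from_camera" (4x4, takes a point from camera to tool coordinates, whose origin is the TCP and whose axes are the flange's). Camera axes: x right, y down, z forward; pixel columns grow to the right and rows downward; lengths in m; the calibration is good to about 2 mm. A picture is of the moment at which its call begins: read the wrist's pose just before it. camera_model takes no time and is no camera call.
A pose or a line that the arm cannot do raises r.PlanningError and nothing moves.
- r.finish_job(): hands the job in; it is judged then, once.
The state is a dict: "time_s": time; "joint_positions": joint angles; "dq": joint speeds; "tau": joint torques, N m; "eef_pos": TCP position; "eef_rot": TCP orientation; "contact_force": force on the tool from outside, world axes, zero at the start; "torque": the same for the moment, N m; "grip_width": finger opening in m; "grip_force": force on a finger pad.
Only numpy, scipy, OpenCV 4.12 (cv2) and the standard library are available. Lean on these libraries where they do the work, as an engineer would, in place of code of your own. Each camera call takes 0.05 s, during which the arm holds its last target. There are 200 camera calls.

TASK

Pick up the small parts bin that has the hooked lip, lift it over the top rail of the louvered panel and lower it onto the bare middle stretch so that its lip catches behind the rail, then slide it along the rail until it sits right up against the end stop, and leave it hanging there by itself. The rail is bolted in slotted holes and not exactly where it is measured, so feel for it and press only lightly on the rail and the stop (well under 20 N) without letting the bin slam; leave the other things on the bench alone.

Things in the scene. Friction and masses are not known exactly. Their poses are not given: they have to be found in the camera images.
- bin_mid (a point): Middle of the grey parts bin to hang: open rigid box 90 mm deep (x), 60 wide (y), 60 high (z), 3 mm walls, 0.17 to 0.35 kg. This point is on its mid-axis, 30 mm above its underside. x points to the back wall (outer face 45 mm from here), which carries the hooked lip; the front wall is only 35 mm high, with a paper label. Grip from above across the two side walls, 60 mm apart.
- bin: The same bin as a whole; origin at the centre of its underside, 30 mm below bin_mid; same axes.
- bin_lip (a point): On the bin: middle of the lower edge of its lip, 52.5 mm behind and 16 mm above bin_mid. A flange along the top of the back wall reaches back and turns down as this lip, over the full 60 mm width. The lip is 3 mm thick; the channel between back wall and lip is 6 mm wide and 11 mm deep, open below. Below the lip the back wall is plain. Axes as the bin.
- tray_mid (a point): Middle (30 mm up) of another grey bin of the same size, with a plain back and no lip; same axes. Leave it.
- panel: Grey steel louvered panel on a fixed stand; origin at its foot. z up; it faces -x (a hung bin is on the -x side, its x parallel to this x); y runs along the rail. Three louvers, their fronts in one plane, tops 43 mm apart; a hung bin's back leans on them. Post tops 189 mm high stand 31 mm behind the rail at y = +-185 mm. Another bin is fixed on the rail at y = -148 to -88 mm.
- rail_mid (a point): Nominal middle of the top rail (topmost louver): front face, top edge, 185 mm above the bench. Axes as the panel. Rail: upright strip 3 mm thick, y +-180 mm, free air behind it. The louvers are bolted in slotted holes: the real front face is up to 12 mm nearer (-x) or farther, the real top up to 5 mm lower or higher than this reading, new each time; rigid, parallel, not shifted in y.
- stop_face (a point): Nominal middle of the end stop's inner face, at y = +130 mm of the panel and the height of the rail's top (shifts with the rail in x and z, not in y). A steel tab 4 mm thick across the rail, 18 mm out from its front and 4 mm above its top. A bin against it has its middle 30 mm short of this face. Axes as the panel.
- jar_mid (a point): Glass jar with steel lid, 56 mm across, 75 mm high; point at half height. Leave it.
- can_mid (a point): Aluminium can, 52 mm across, 90 mm high; point at half height. Leave it.
- screwdriver: Screwdriver lying along its x. Leave it.
- wrench: Steel wrench lying along its x. Leave it.
- hammer: Hammer lying along its x. Leave it.
Things that resemble listed ones, but are neither listed nor needed, are in the scene too. Leave any purple look-alike of the bin alone.

How it is judged:
On the way:
1. the bin's lip is on the top rail, at least 15 mm short of the stop (x of bin_mid in the frame of panel between -0.062 and -0.029 m and z of bin_mid in the frame of panel between 0.149 and 0.166 m and contact force between bin and panel above 0.5 N and y of bin_mid in the frame of panel between -0.06 and 0.085 m and angle between the x axis of bin and the x axis of panel, either way round below 0.15 rad), for 0.1 s.
At the end, for the whole second after the job is handed in: The lipped bin hangs by its lip from the top rail, carried by the panel alone, at rest, within about 9 degrees of level and square, its side within 3.5 mm of the end stop (x of bin_mid in the frame of panel between -0.062 and -0.029 m and z of bin_mid in the frame of panel between 0.149 and 0.166 m and contact force between bin and panel above 0.5 N and y of bin_mid in the frame of panel between 0.0965 and 0.103 m and angle between the x axis of bin and the x axis of panel, either way round below 0.15 rad and angle between bin's own z axis and vertical below 0.15 rad and linear speed of bin below 0.02 m/s and angular speed of bin below 0.1 rad/s); the robot touches nothing.
It fails at once if the robot presses the bin on the rail, panel or stop with more than 20 N while holding or pushing it (contact force between bin and panel above 20 N and contact force between the fingers and bin above 5 N).
It fails at once if the bin is let fall or slam onto the panel (over 60 N) (contact force between bin and panel above 60 N).
It fails at once if the robot presses on the panel with more than 15 N (contact force between any of the fingers, the arm and panel above 15 N).
It fails at once if another thing on the bench is shifted by more than 20 mm (distance of any of tray_mid, jar_mid, can_mid, screwdriver, wrench, hammer from where it was at the start of the episode above 0.02 m).
It also fails if it takes over 61 s, if anything falls off the work surface, if the arm or the gripper's body presses on something with over 40 N, if the wrist force passes 120 N, or if a joint passes its speed limit or range.

## Working session

There is one attempt and no reset: what is moved stays moved. The work goes in short steps, each a Python script; the robot and the scene stay as the last script left them, time stands still between calls to the robot, and variables do not carry over. Pictures are saved under pics/ and viewed, at most 10 in all, crops included, and the job is handed in when it is done.

```bash
mkdir -p pics; cat > h.py <<'E'
import numpy as np, cv2
from workcell import r, command_gripper, optics
def cloud(name):
    st=r.read_state(); im,d=optics.get_image(name); m=optics.camera_model(name); K=np.array(m["K"])
    v,u=np.mgrid[:384,:512]; P=np.stack([(u-K[0,2])/K[0,0]*d,(v-K[1,2])/K[1,1]*d,d],-1)
    if name!="wrist": P=(P-np.array(m["t"]))@np.array(m["R"])
    else:
        from scipy.spatial.transform import Rotation as Ro
        T=np.array(m["tool_from_camera"]); P=P@T[:3,:3].T+T[:3,3]
        P=P@Ro.from_quat(st["eef_rot"]).as_matrix().T+np.array(st["eef_pos"])
    P[d==0]=np.nan
    return im,d,P
E
python3 - <<'E'
from h import *
s=r.read_state(); print(s["time_s"],s["eef_rot"])
ims=[]
for n in("scene","side"):
    im,d,P=cloud(n); np.savez(n+".npz",im=im,P=P); cv2.imwrite(f"pics/{n}.png",cv2.cvtColor(im,cv2.COLOR_RGB2BGR))
    print(n,(d>0).mean())
E
```

```text
0.0 [ 1.86807678e-01  9.82396192e-01 -7.40246302e-04 -2.55067555e-04]
scene 0.995758056640625
side 0.9960734049479166
```

View pics/scene.png

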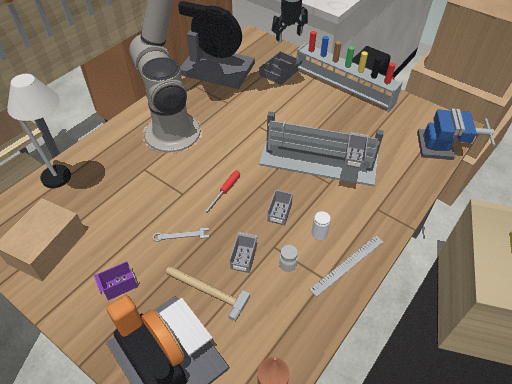

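View pics/side.png

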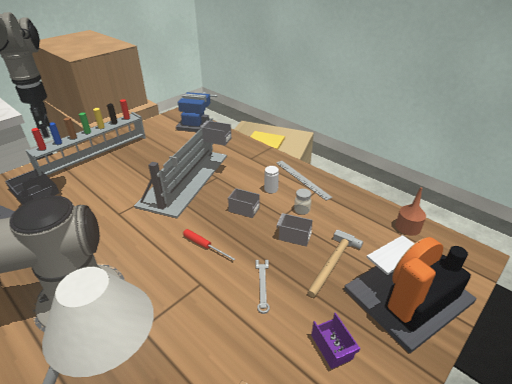

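The scene view shows the panel at about (320,150) with its fixed bin at (356,150), and grey bins at (280,207) and (243,252). The side view shows the same bins at (244,202) and (295,229). I need to find which one has the lip.

```bash
python3 - <<'E'
from h import *
S=np.load("scene.npz");D=np.load("side.npz")
a=cv2.resize(S["im"][100:280,220:390],None,fx=3,fy=3,interpolation=cv2.INTER_CUBIC)[:540,:400+110]
b=cv2.resize(D["im"][180:250,220:320],None,fx=2.9,fy=2.9,interpolation=cv2.INTER_CUBIC)
c=np.zeros((540,800,3),np.uint8); c[:,:510]=a; c[:b.shape[0],510:510+b.shape[1]]=b
cv2.imwrite("pics/crop.png",cv2.cvtColor(c,cv2.COLOR_RGB2BGR))
P=S["P"]; 
for n,D_ in(("scene",S),("side",D)):
    P=D_["P"]
    hsv=cv2.cvtColor(D_["im"],cv2.COLOR_RGB2HSV)
    m=((P[...,2]>.012)&(P[...,2]<.3)&(hsv[...,1]<50)&(P[...,0]>-.3)&(P[...,0]<1)&(abs(P[...,1])<.9)).astype(np.uint8)
    k,l,st,ce=cv2.connectedComponentsWithStats(m)
    for i in range(1,k):
        if st[i,4]>80:
            q=P[l==i]; t=q[q[:,2]>q[:,2].max()-.008]
            print(n,st[i],q.min(0).round(3),q.max(0).round(3),cv2.minAreaRect((q[:,:2]*1000).astype(np.float32)))
E
```

```text
scene [ 129    1  126  148 7137] [-0.279 -0.098  0.012] [0.107 0.557 0.3  ] ((-99.47493743896484, 210.9784393310547), (326.6874694824219, 656.5575561523438), 11.121418952941895)
scene [246   0  35  25 651] [-0.3    0.828  0.012] [-0.088  0.862  0.16 ] ((-194.14794921875, 845.0671997070312), (211.32730102539062, 34.494197845458984), 0.08324228227138519)
scene [ 272    0   74   50 1602] [-0.061  0.413  0.012] [0.25 0.9  0.3 ] ((172.37564086914062, 692.9652099609375), (273.28460693359375, 504.5242004394531), 27.77558135986328)
scene [ 259   42  144   68 3129] [0.037 0.491 0.012] [0.615 0.701 0.194] ((326.2589416503906, 595.6109619140625), (210.35211181640625, 577.9682006835938), 89.96952819824219)
scene [451 109  14  27 245] [0.836 0.52  0.108] [0.917 0.64  0.145] ((876.88916015625, 578.6759033203125), (35.12614059448242, 120.81776428222656), 26.923131942749023)
scene [ 264  112  120   68 3921] [0.331 0.089 0.012] [0.721 0.344 0.197] ((556.0377197265625, 173.24307250976562), (415.02099609375, 178.05856323242188), 26.138912200927734)
scene [476 118  18  20 147] [0.943 0.609 0.075] [1.   
[... 2552 characters left out ...]
e [294 189  17  23 320] [ 0.661 -0.242  0.013] [ 0.715 -0.189  0.077] ((688.5470581054688, -216.15335083007812), (53.96125793457031, 51.40217208862305), 23.206960678100586)
side [277 213  35  31 743] [ 0.521 -0.332  0.012] [ 0.615 -0.219  0.062] ((568.1882934570312, -275.2852478027344), (66.5926742553711, 101.320068359375), 24.33047866821289)
side [334 230  29  18 212] [ 0.641 -0.459  0.012] [ 0.679 -0.37   0.028] ((660.954345703125, -415.04266357421875), (29.176177978515625, 87.18376922607422), 10.394546508789062)
side [ 345  235  131  116 6081] [ 0.447 -0.776  0.012] [ 0.706 -0.506  0.184] ((598.138427734375, -641.1481323242188), (219.68197631835938, 263.78216552734375), 76.14366912841797)
```

View pics/crop.png

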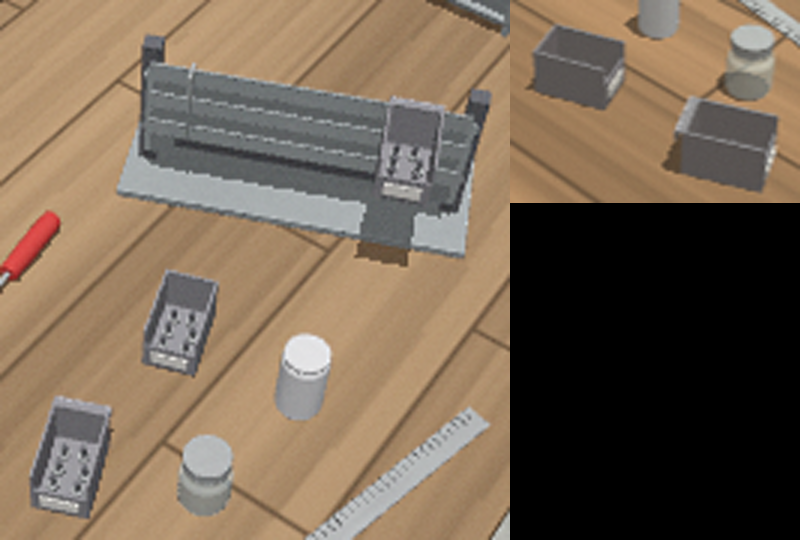

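The lipped bin is the lower one: scene (243,252), side (295,229). It is about 100 mm long and shows the pale flange toward the panel. The stop tab is at the panel's left end, at crop pixel (192,95). Next I'll fit the panel pose and take a wrist look above the bin.

```bash
cat >> h.py <<'E'
from scipy.spatial.transform import Rotation as Ro
def quat(yaw,flip=False):  # tool down, tool y along horizontal direction at yaw+90deg (object y)
    x=np.array([np.cos(yaw),np.sin(yaw),0]); y=np.array([-np.sin(yaw),np.cos(yaw),0])
    if flip: x=-x
    z=np.array([0,0,-1.]); return Ro.from_matrix(np.c_[x,np.cross(z,x),z]).as_quat()
E
python3 - <<'E'
from h import *
for n in("scene","side"):
    D=np.load(n+".npz"); P=D["P"].reshape(-1,3)
    c=np.deg2rad(116); 
    q=P[(P[:,2]>.06)&(P[:,2]<.22)&(P[:,0]>.3)&(P[:,0]<.75)&(P[:,1]>.05)&(P[:,1]<.36)]
    # louver front: fit line to top view of points z .150-.188, iterate on yaw
    for it in range(4):
        x=np.array([np.cos(c),np.sin(c)]);y=np.array([-x[1],x[0]])
        a=q[:,:2]@x;b=q[:,:2]@y
        mid=(np.nanmax(b)+np.nanmin(b))/2
        s=(abs(b-mid)<.08)&(q[:,2]>.16)
        med=np.median(a[s]); s&=abs(a-med)<.012
        k=np.polyfit(b[s],a[s],1); c-=np.arctan(k[0])
    print(n,"yaw",np.degrees(c),"b range",np.nanmin(b),np.nanmax(b),mid)
    s=abs(b-mid)<.08
    h,e=np.histogram(a[s],np.arange(med-.03,med+.06,.004)); 
    for z0 in np.arange(.10,.20,.006):
        t=s&(q[:,2]>=z0)&(q[:,2]<z0+.006); 
        if t.sum(): print(round(z0,3),t.sum(),np.percentile(a[t],[2,20,50,80,98]).round(4))
    # profile along b of tall things
    for b0 in np.arange(-.2,.2,.01):
        t=(b-mid>=b0)&(b-mid<b0+.01)&(q[:,2]>.15)
        if t.sum(): print("b",round(b0,2),"zmax",q[t,2].max().round(4),"amin",a[t].min().round(4), end=';')
    print()
st=r.read_state()
yaw=np.deg2rad(114.2)
for f in(False,True):
    j=r.solve_ik([.570,-.272,.30],quat(yaw,f)); print(f,j)
    j=r.solve_ik([.50,.12,.30],quat(np.deg2rad(116),f)); print(f,j)
E
```

```text
scene yaw 113.26131104267499 b range -0.7721955864833795 -0.3791744912254483 -0.5756850388544139
0.1 83 [-0.052  -0.0495 -0.0349 -0.0315 -0.0283]
0.106 8 [-0.0541 -0.0524 -0.0362 -0.0348 -0.0336]
0.112 2 [-0.0438 -0.0436 -0.0431 -0.0426 -0.0423]
0.118 34 [-0.0494 -0.0476 -0.0465 -0.0443 -0.0417]
0.124 53 [-0.0526 -0.0497 -0.0478 -0.0461 -0.0281]
0.13 109 [-0.0517 -0.0487 -0.0447 -0.0304 -0.0265]
0.136 118 [-0.0531 -0.0488 -0.0435 -0.0314 -0.0278]
0.142 98 [-0.053  -0.0484 -0.0412 -0.0318 -0.0296]
0.148 5 [-0.0356 -0.0352 -0.0346 -0.0339 -0.0338]
0.154 4 [-0.0452 -0.0446 -0.0438 -0.0422 -0.0404]
0.16 36 [-0.0505 -0.049  -0.0468 -0.0461 -0.0431]
0.166 58 [-0.0515 -0.0502 -0.0484 -0.0462 -0.0437]
0.172 75 [-0.0535 -0.05   -0.0476 -0.0456 -0.0426]
0.178 74 [-0.0517 -0.0499 -0.0478 -0.0446 -0.0419]
0.184 49 [-0.0521 -0.0498 -0.048  -0.0455 -0.0432]
0.19 4 [-0.0514 -0.0506 -0.0497 -0.0492 -0.0492]
b -0.2 zmax 0.1929 amin -0.0267;b -0.19 zmax 0.1926 amin -0.0458;b -0.18 zmax 0.1921 amin -0.0502;b -0.17 zmax 0.1881 amin -0.0495;b -0.16 zmax 0.1881 amin -0.0511;b -0.15 zmax 0.1947 amin -0.141
[... 2744 characters left out ...]
0.11 zmax 0.1872 amin -0.0509;b 0.12 zmax 0.1889 amin -0.0668;b 0.13 zmax 0.193 amin -0.0703;b 0.14 zmax 0.1859 amin -0.0511;b 0.15 zmax 0.1846 amin -0.0515;b 0.16 zmax 0.1856 amin -0.0525;b 0.17 zmax 0.189 amin -0.0522;b 0.18 zmax 0.188 amin -0.0515;b 0.19 zmax 0.1889 amin -0.028;
False [-5.66500951e-01  5.20292856e-01  1.12231501e+00 -4.44089210e-16
  1.49898479e+00 -9.88870630e-01]
False [ 8.64120132e-02  2.90829435e-01  1.47543564e+00 -4.44089210e-16
  1.37532757e+00 -3.67373592e-01]
True [-5.66500951e-01  5.20292856e-01  1.12231501e+00 -4.44089210e-16
  1.49898479e+00  2.15272202e+00]
True [ 8.64120132e-02  2.90829435e-01  1.47543564e+00 -4.44089210e-16
  1.37532757e+00  2.77421906e+00]
```

```bash
python3 - <<'E'
from h import *
st=r.read_state(); p=np.array(st["eef_pos"])
r.move_straight(p+[0,0,.07],speed=.25)
r.reach([.570,-.273,.27],quat(np.deg2rad(114.2)))
im,d,P=cloud("wrist"); print(r.read_state()["time_s"],(d>0).mean())
np.savez("w.npz",im=im,P=P); cv2.imwrite("pics/w.png",cv2.cvtColor(im,cv2.COLOR_RGB2BGR))
hsv=cv2.cvtColor(im,cv2.COLOR_RGB2HSV)
m=((P[...,2]>.046)&(P[...,2]<.075)&(np.hypot(P[...,0]-.57,P[...,1]+.273)<.09)).astype(np.uint8)
q=P[m>0]; print(m.sum(),np.percentile(q[:,2],[50,90,99]))
x=np.array([np.cos(np.deg2rad(114.2)),np.sin(np.deg2rad(114.2))]);y=np.array([-x[1],x[0]])
print(cv2.minAreaRect((q[:,:2]*1000).astype(np.float32)))
a=q[:,:2]@x;b=q[:,:2]@y
print(np.percentile(a,[0,1,99,100]),np.percentile(b,[0,1,99,100]), "nominal",np.array([.57,-.273])@x,np.array([.57,-.273])@y)
E
```

```text
3.5667 0.9961191813151041
1162 [0.06080004 0.06181456 0.06264531]
((569.9821166992188, -274.2681884765625), (60.10877990722656, 99.3039321899414), 23.889259338378906)
[-0.53330534 -0.53111162 -0.43416597 -0.4340517 ] [-0.4377662  -0.43726737 -0.37759526 -0.37729305] nominal -0.482664921004727 -0.40799947797944613
```

View pics/w.png

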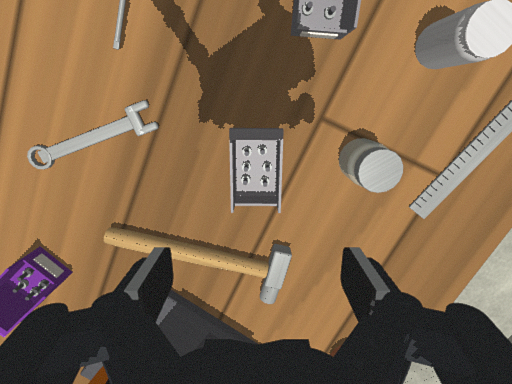

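The wrist view shows the lipped bin at about (257,168), with its front label facing down the image and clear space on both sides. Its yaw is 113.9° and its length is 99 mm, which confirms the lip. I'll grasp it, carry it to the panel and look again there.

```bash
cat >> h.py <<'E'
C=np.deg2rad(113.4); PX=np.array([np.cos(C),np.sin(C),0]); PY=np.array([-np.sin(C),np.cos(C),0]); RM=np.array([.546,.1833,.186]); QP=quat(C)
def tcp(x,y,z): # bin_mid wanted at panel offsets from seen rail mid (x,y) and world z
    p=RM+x*PX+y*PY; p[2]=z+.021; return p
def rel():
    s=r.read_state(); p=np.array(s["eef_pos"])-RM; f=np.array(s["contact_force"])
    return "t%.1f x%.4f y%.4f z%.4f F(panel) %.2f %.2f %.2f w%.4f g%.1f"%(s["time_s"],p@PX,p@PY,s["eef_pos"][2]-.021,f@PX,f@PY,f[2],s["grip_width"],s["grip_force"])
E
python3 - <<'E'
from h import *
q=quat(np.deg2rad(113.9)); 
r.reach([.5718,-.2784,.12],q)
r.move_straight([.5718,-.2784,.051],speed=.12)
command_gripper(.05,40); print(rel())
r.move_straight([.5718,-.2784,.27],speed=.2); r.hold(.2); print(rel())
r.reach(tcp(-.12,.03,.24),QP); r.hold(.2); print(rel())
im,d,P=cloud("wrist"); np.savez("w2.npz",im=im,P=P); cv2.imwrite("pics/w2.png",cv2.cvtColor(im,cv2.COLOR_RGB2BGR))
im,d,P=cloud("side"); np.savez("s2.npz",im=im,P=P)
E
```

```text
t5.3 x-0.4345 y0.1594 z0.0313 F(panel) -0.26 0.05 5.45 w0.0597 g45.1
t6.7 x-0.4337 y0.1599 z0.2479 F(panel) 0.69 0.13 -2.89 w0.0596 g44.2
t8.2 x-0.1212 y0.0302 z0.2399 F(panel) 0.49 0.59 -3.15 w0.0592 g44.2
```

View pics/w2.png

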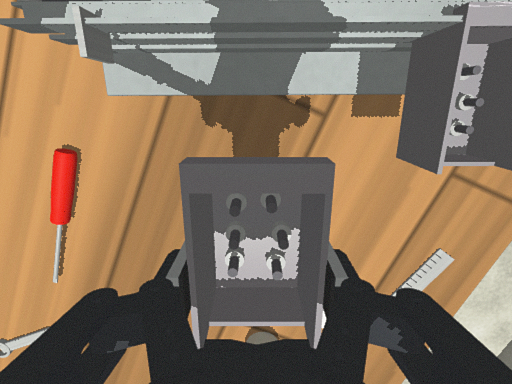

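The bin is held square at (257,250), with the rail and stop tab at the top, around (90,35). Next I'll measure the bin's back edge and the rail in this same view, then feel for the rail front.

```bash
python3 - <<'E'
from h import *
P=np.load("w2.npz")["P"].reshape(-1,3); Q=P-RM; a=Q@PX; b=Q@PY; z=P[:,2]
s=(z>.255)&(z<.3)&(a>-.18)&(a<-.04)&(abs(b-.03)<.05); print("bin top",s.sum(),np.percentile(a[s],[1,99]),np.percentile(b[s],[1,99]),np.median(z[s]))
for lo in(-.06,0,.06):
    s=(abs(a)<.04)&(b>lo)&(b<lo+.05)&(z>.172)&(z<.21); 
    if s.sum(): print(lo,s.sum(),"rail a",np.percentile(a[s],[2,10,50,90]).round(4),"z",np.percentile(z[s],[2,50,90,98]).round(4))
s=(abs(a+.01)<.03)&(b>.1)&(b<.16)&(z>.188); print("stop",s.sum(),np.percentile(b[s],[2,50,98]) if s.sum() else '')
r.move_straight(tcp(-.075,.03,.188),speed=.1); r.hold(.2); print(rel())
h=r.move_straight(tcp(-.025,.03,.188),speed=.02,max_force=3); print(h,rel())
r.hold(.3); print(rel())
E
```

```text
bin top 17468 [-0.15401309 -0.06655763] [-0.01950419  0.07929033] 0.2700215318820035
-0.06 1073 rail a [-0.0008 -0.0007 -0.0003  0.0018] z [0.1726 0.1875 0.1894 0.1901]
0 1048 rail a [-0.001  -0.0009 -0.0005  0.0016] z [0.1729 0.1875 0.1893 0.1901]
0.06 1086 rail a [-0.0012 -0.001  -0.0007  0.0016] z [0.1728 0.1876 0.1893 0.1901]
stop 1052 [0.10212359 0.1302762  0.15677504]
t9.4 x-0.0755 y0.0298 z0.1885 F(panel) 0.32 0.80 -3.42 w0.0589 g44.2
True t10.8 x-0.0463 y0.0302 z0.1875 F(panel) -1.92 -0.84 -1.62 w0.0592 g44.2
t11.1 x-0.0463 y0.0307 z0.1866 F(panel) -2.84 -0.52 -1.37 w0.0594 g44.2
```

```bash
python3 - <<'E'
from h import *
r.move_straight(tcp(-.0478,.03,.188),speed=.02); r.hold(.2); print(rel())
h=r.move_straight(tcp(-.0478,.03,.169),speed=.04,max_force=3); print(h,rel())
h=r.move_straight(tcp(-.0478,.03,.155),speed=.015,max_force=3); print(h,rel())
r.hold(.4); print(rel())
im,d,P=cloud("side"); cv2.imwrite("pics/s3.png",cv2.cvtColor(cv2.resize(im[100:220,120:280],None,fx=4,fy=4,interpolation=cv2.INTER_CUBIC),cv2.COLOR_RGB2BGR))
E
```

```text
t11.6 x-0.0476 y0.0301 z0.1879 F(panel) 0.56 -0.56 -2.34 w0.0593 g44.2
False t12.2 x-0.0478 y0.0300 z0.1689 F(panel) -0.62 0.36 -2.93 w0.0596 g44.2
True t12.8 x-0.0477 y0.0300 z0.1613 F(panel) -0.49 -0.78 2.77 w0.0594 g45.0
t13.2 x-0.0477 y0.0300 z0.1612 F(panel) -0.60 -0.68 5.17 w0.0592 g45.1
```

View pics/s3.png

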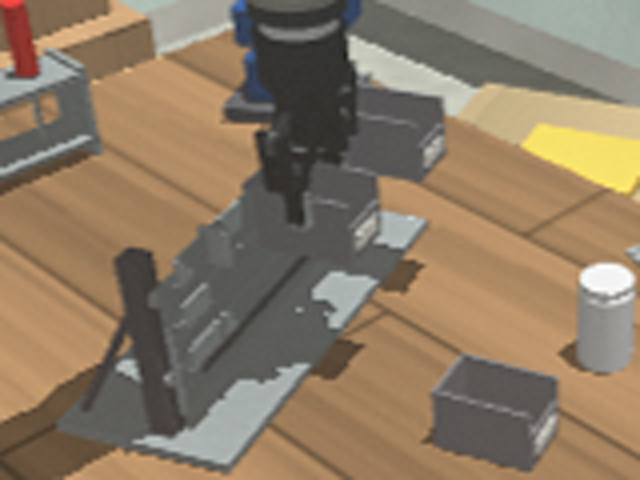

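The bin is seated: contact came at about 0.160 m, and a lip sitting on the rail edge would have stopped at 0.173 m. I'll ease the pressure and slide to the stop.

```bash
python3 - <<'E'
from h import *
r.move_straight(tcp(-.0477,.03,.1622),speed=.02); r.hold(.2); print(rel())
h=r.move_straight(tcp(-.0477,.09,.1622),speed=.05,max_force=6); print(h,rel())
if not h:
    r.hold(.15)
    h=r.move_straight(tcp(-.0477,.112,.1622),speed=.015,max_force=3); print(h,rel())
r.hold(.3); print(rel())
E
```

```text
t13.7 x-0.0476 y0.0304 z0.1617 F(panel) 0.20 0.36 -2.83 w0.0593 g44.3
False t15.0 x-0.0477 y0.0897 z0.1622 F(panel) -0.51 0.33 -3.19 w0.0591 g44.3
True t16.0 x-0.0477 y0.0992 z0.1619 F(panel) 0.03 -3.32 -1.87 w0.0594 g44.9
t16.3 x-0.0477 y0.0992 z0.1615 F(panel) -0.98 -4.38 0.45 w0.0592 g45.0
```

```bash
python3 - <<'E'
from h import *
command_gripper(.064); command_gripper(.078); r.hold(.3); print(rel())
p=np.array(r.read_state()["eef_pos"])
r.move_straight(p+[0,0,.10],speed=.08); print(rel())
r.move_straight(p+[0,0,.12]-.06*PX,speed=.15); r.hold(.3)
im,d,P=cloud("wrist"); np.savez("w4.npz",im=im,P=P); cv2.imwrite("pics/w4.png",cv2.cvtColor(im,cv2.COLOR_RGB2BGR))
P=P.reshape(-1,3);Q=P-RM; a=Q@PX; b=Q@PY; z=P[:,2]
s=(z>.182)&(z<.2)&(a>-.10)&(a<-.022)&(b>.05)&(b<.145); print("bin top",s.sum(),np.percentile(a[s],[1,99]),np.percentile(b[s],[.5,99.5]),np.percentile(z[s],[2,50,98]),cv2.minAreaRect((P[s][:,:2]*1000).astype(np.float32)))
s=(a>-.016)&(a<-.005)&(b>.12)&(b<.145)&(z>.18); print("stop",s.sum(),np.percentile(b[s],[1,50,99]) if s.sum() else '')
E
```

```text
t17.1 x-0.0475 y0.0999 z0.1612 F(panel) 0.58 0.46 1.38 w0.0785 g0.0
t18.5 x-0.0474 y0.1002 z0.2606 F(panel) -0.22 -0.13 -1.04 w0.0781 g0.0
bin top 880 [-0.09316855 -0.02255315] [0.06909957 0.12915891] [0.18258441 0.18823193 0.1910843 ] ((478.13623046875, 90.58726501464844), (60.21910858154297, 71.77294921875), 23.58590316772461)
stop 222 [0.12050229 0.12876539 0.13352386]
```

View pics/w4.png

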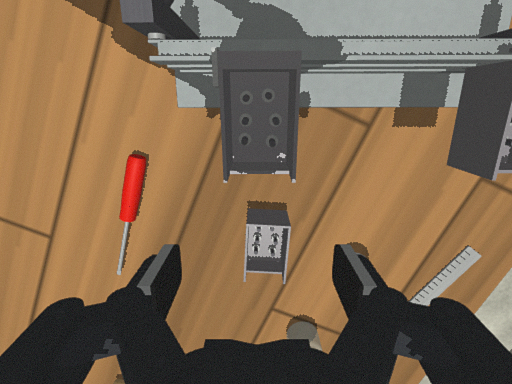

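The bin hangs at the stop with the gripper clear: image (260,115), stop tab at (215,65) touching its side. It measures y = 0.099 m, square, and less than 0.09 rad off level.

```bash
python3 -c "
from h import *
print(r.finish_job(), rel())"
```

```text
the job is handed in; nothing more can be done
the job is handed in; nothing more can be done
```

The lipped bin is hanging by itself from the top rail, against the end stop as far as the final wrist view shows, and the job is handed in; the robot gave no verdict back. I pressed about 8 N at most on the rail and 4 N on the stop, and did not touch the other things on the bench.

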